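# Feel-test push buttons, fit the sound one and prove it in place

## Task

The red push buttons standing in the plywood holder look alike, but only one has a sound spring, pushing back with about 9 N when its cap is held half way down (4 mm); the others are tired or have gone stiff. Find it by pressing the caps half way and holding a moment, then fit that one fully home, collar flush on the lid, in the empty hole of the grey control box, and press it half way there once more, holding a moment, to prove it. Never press a cap down to its stop or force a button, leave the rejects seated in the holder, and leave the breadboard and the two test probes where they lie.

Things in the scene. Friction and masses are not known exactly. Their poses are not given: they have to be found in the camera images.
- button_1: Push button, 45 g; spring kind not told. Origin on its axis at the collar's underside, z up towards the cap. Above: bright collar 33 mm across, 14 mm tall (grip here), then a 24 mm red cap standing 10.6 mm proud, its slightly domed top 24.6 mm above the origin. Below: stem 22 mm across, 22 mm long, foot tapered to 17 mm over the last 4 mm
- button_2: Push button; look, size, origin and axes as button_1; spring kind not told
- button_3: Push button; look, size, origin and axes as button_1; spring kind not told
- button_4: Push button; look, size, origin and axes as button_1; spring kind not told
- cap_1 (a joint): How far the cap of button_1 is pressed in, m: 0 released, 0.008 on its stop; springs back by itself. A cap resists at once with its spring's preload, then steadily more with depth. Tired (two of the four): 2 N at first touch, 3.6 N at 4 mm. Sound (one): 4 N, then 9 N at 4 mm. Stiff (one): 7 N, then 16 N at 4 mm
- cap_2 (a joint): How far the cap of button_2 is pressed in, m, as cap_1
- cap_3 (a joint): How far the cap of button_3 is pressed in, m, as cap_1
- cap_4 (a joint): How far the cap of button_4 is pressed in, m, as cap_1
- rack: Fixed plywood holder 84 (x) x 244 (y) x 44 mm high, an 8 mm plate on two end legs, origin at the centre of its underside. Four 24.5 mm through holes on its centre line at y = -90, -30, +30 and +90 mm of its own frame; the buttons stand in them in any order, collar resting on the plate 44 mm above the table
- rack_top (a point): Centre of the plywood holder's top face, midway between the holes, 44 mm above the table; axes as the holder
- control_box: Fixed grey control box 150 (x) x 92 (y) x 56 mm high with a flat 8 mm lid, hollow below, origin at the centre of its underside. The empty hole is at x = -34 mm of its own frame; a green pilot lamp (12 mm tall) and a small toggle (15 mm tall) stand on the lid at x = +45 mm, y = +16 and -18 mm. It may stand on either side of the holder
- box_hole (a point): Centre of the mouth of the empty hole in the control box's lid, 24.5 mm across, level with the lid's top face, 56 mm above the table; z up, x points from the hole towards the lamp
- breadboard: Bystander: loose white breadboard 55 x 83 x 9 mm with a small red key on it (18 mm tall in all), origin at the centre of its underside
- probe_red: Bystander: loose red test-hook probe lying along its y axis, from y = -41 to +83 mm of its origin, 30 mm wide, 14 mm tall
- probe_black: Bystander: loose black test-hook probe, same size as the red one
Things that resemble listed ones, but are neither listed nor needed, are in the scene too. Of the things that look like the control_box, the larger one is meant. Leave any green look-alike of the button_1 alone.

How it is judged (in metres and radians):
On the way, in this order (a step that is already met when the one before it is completed fails the run):
1. in the holder, a button with a sound spring is held pressed about half way (2.5 to 5.5 mm, resisting with 6 to 12 N) (((value of joint cap_1 between 0.0025 and 0.0055 m and contact force between button_1 and rack between 6 and 12 N) or (value of joint cap_2 between 0.0025 and 0.0055 m and contact force between button_2 and rack between 6 and 12 N) or (value of joint cap_3 between 0.0025 and 0.0055 m and contact force between button_3 and rack between 6 and 12 N) or (value of joint cap_4 between 0.0025 and 0.0055 m and contact force between button_4 and rack between 6 and 12 N))), for 0.2 s.
2. a button is in the control box's hole, collar flush on the lid (((horizontal distance between button_1 and box_hole below 0.004 m and z of button_1 in the frame of box_hole between -0.002 and 0.002 m and angle between button_1's own z axis and vertical below 0.08 rad) or (horizontal distance between button_2 and box_hole below 0.004 m and z of button_2 in the frame of box_hole between -0.002 and 0.002 m and angle between button_2's own z axis and vertical below 0.08 rad) or (horizontal distance between button_3 and box_hole below 0.004 m and z of button_3 in the frame of box_hole between -0.002 and 0.002 m and angle between button_3's own z axis and vertical below 0.08 rad) or (horizontal distance between button_4 and box_hole below 0.004 m and z of button_4 in the frame of box_hole between -0.002 and 0.002 m and angle between button_4's own z axis and vertical below 0.08 rad))), for 0.2 s.
3. the button seated in the control box is held pressed about half way and resists as a sound one does (6 to 12 N) (((horizontal distance between button_1 and box_hole below 0.004 m and z of button_1 in the frame of box_hole between -0.002 and 0.002 m and angle between button_1's own z axis and vertical below 0.08 rad and value of joint cap_1 between 0.0025 and 0.0055 m and contact force between button_1 and control_box between 6 and 12 N) or (horizontal distance between button_2 and box_hole below 0.004 m and z of button_2 in the frame of box_hole between -0.002 and 0.002 m and angle between button_2's own z axis and vertical below 0.08 rad and value of joint cap_2 between 0.0025 and 0.0055 m and contact force between button_2 and control_box between 6 and 12 N) or (horizontal distance between button_3 and box_hole below 0.004 m and z of button_3 in the frame of box_hole between -0.002 and 0.002 m and angle between button_3's own z axis and vertical below 0.08 rad and value of joint cap_3 between 0.0025 and 0.0055 m and contact force between button_3 and control_box between 6 and 12 N) or (horizontal distance between button_4 and box_hole below 0.004 m and z of button_4 in the frame of box_hole between -0.002 and 0.002 m and angle between button_4's own z axis and vertical below 0.08 rad and value of joint cap_4 between 0.0025 and 0.0055 m and contact force between button_4 and control_box between 6 and 12 N))), for 0.2 s.
At the end, for the whole second after the job is handed in: One button, proved sound, upright (0.08 rad) in the control box's hole, within 4 mm of its centre, collar within 2 mm of the lid; the other three upright in the holder within 6 mm of their starts; caps released (under 1.5 mm), all at rest (((horizontal distance between button_1 and box_hole below 0.004 m and z of button_1 in the frame of box_hole between -0.002 and 0.002 m and angle between each of button_1, button_2, button_3, button_4's own z axis and vertical below 0.08 rad and distance of each of button_2, button_3, button_4 from where it was at the start of the episode below 0.006 m) or (horizontal distance between button_2 and box_hole below 0.004 m and z of button_2 in the frame of box_hole between -0.002 and 0.002 m and angle between each of button_2, button_1, button_3, button_4's own z axis and vertical below 0.08 rad and distance of each of button_1, button_3, button_4 from where it was at the start of the episode below 0.006 m) or (horizontal distance between button_3 and box_hole below 0.004 m and z of button_3 in the frame of box_hole between -0.002 and 0.002 m and angle between each of button_3, button_1, button_2, button_4's own z axis and vertical below 0.08 rad and distance of each of button_1, button_2, button_4 from where it was at the start of the episode below 0.006 m) or (horizontal distance between button_4 and box_hole below 0.004 m and z of button_4 in the frame of box_hole between -0.002 and 0.002 m and angle between each of button_4, button_1, button_2, button_3's own z axis and vertical below 0.08 rad and distance of each of button_1, button_2, button_3 from where it was at the start of the episode below 0.006 m)) and linear speed of each of button_1, button_2, button_3, button_4 below 0.03 m/s and value of joint each of cap_1, cap_2, cap_3, cap_4 below 0.0015 m); the robot touches nothing.
It fails at once if a cap is pressed more than 7 mm in, down towards its 8 mm stop (value of joint any of cap_1, cap_2, cap_3, cap_4 above 0.007 m).
It fails at once if a button is forced: more than 30 N between it and the holder or the control box (contact force between any of button_1, button_2, button_3, button_4 and rack above 30 N or contact force between any of button_1, button_2, button_3, button_4 and control_box above 30 N).
It fails at once if the breadboard or a test probe is moved more than 15 mm (distance of any of breadboard, probe_red, probe_black from where it was at the start of the episode above 0.015 m).
It also fails if it takes over 72 s, if anything falls off the work surface, if the arm or the gripper's body presses on something with over 40 N, if the wrist force passes 120 N, or if a joint passes its speed limit or range.

## Robot

A 6-joint arm with a two-finger parallel gripper is mounted at the origin on the work surface. World frame = base frame: x ahead of the robot, y to its left, z up, the work surface at z = 0. Lengths are in mm, angles in degrees, forces in N, time in s.
With the tool pointing down it reaches from about 350 to 850 mm from the base axis. Payload 8.1 kg.
Tool frame: the origin (TCP) lies on the centre line of the jaws, within the pads' length; the fingertips stand 19 mm ahead of it and the grasp point (between the pads) is the TCP; z points along the fingers, y is the line along which they close (so a half turn about z gives the same grasp; the last joint's range is limited). The gripper opens to 85 mm and grips with 20 to 120 N. Pads are 22 mm wide; open, the fingers measure 114 mm over their backs; the gripper's body (76 mm by 85 mm) begins 54 mm behind the grasp point. The pads swing forward as they close: fully open they stand 13 mm farther back than shut.
Start: joints at [-82.07, 7.471, 85.268, -0, 87.261, -4.893], TCP at [133.182, -585.037, 250.292] pointing down, gripper open.
Joint ranges: [-169.43, 169.43], [-51.17, 129.36], [1.28, 143.12], [-76.62, 256.62], [0, 156.53], [-152.29, 152.29]. Speed limits (degrees/s): [136.94, 136.94, 159.86, 180, 180, 180].

## Interface

Orientations are given as [roll, pitch, yaw] about the fixed x, y, z axes, in that order (R = Rz(yaw) Ry(pitch) Rx(roll)).
In Python, from bench import r gives the robot as it stands. The module is installed in compiled form; this text tells all that it offers.
- The arm moves only by the tool servo_tool, never from a script. Its arguments are lists of equal length, an entry for each row: "fingers": the finger opening in m, from 0 to 0.0854; "linear": the shift along the tool's x, y, z in m, a list of three; "rotation": the turn, a rotation vector about the tool's x, y, z in degrees, a list of three. A call has 1 to 10 rows; each row is the pose to reach, as a shift and turn from the pose commanded when the call began, along the tool's axes at that moment; what a row does not reach only later rows make up. A row lasts 1/10 s, in which the tool goes at most 50 mm and 8.59 degrees, less where a joint would pass 70% of its speed; a pose out of reach is approached as far as the arm can. A call with a gripper value outside its range is refused whole. The fingers move at their own pace and stop on an object; "force" is the grip in N (left out, the last holds). Time passes only in rows, so rows that repeat a pose let the fingers close. It gives the time, the measured TCP pose, the force, the opening and the grip force at its end, in the units of the state.
- r.sense(): the state, without advancing time (a new reading comes with each control period).
- r.snapshot(name): name is "scene" or "top" or "wrist"; returns a dict with "frame" (420x560x3 uint8, red, green, blue), "fx", "fy", "cx", "cy" (pixels), "camera_from_world" (4x4, takes a point from world to camera coordinates). Camera axes: x right, y up, looking along -z (the intrinsics and any distortion apply to the point x, -y, -z); pixel columns grow to the right and rows downward; lengths in mm; the calibration is good to about 2 mm. A picture is of the moment at which its call begins. There is no depth.
- r.hand_in(): hands the job in; it is judged then, once.
The state is a dict: "time": time; "joint_pos": joint angles; "qd": joint speeds; "joint_efforts": joint torques, N m; "tool_pos": TCP position; "tcp_rot": TCP orientation; "ft_force": force on the tool from outside, world axes, zero at the start; "wrist_torque": the same for the moment, N m; "finger_gap": finger opening in mm; "grip_force": force on a finger pad.
Only numpy, scipy, OpenCV 4.12 (cv2) and the standard library are available. Lean on these libraries where they do the work, as an engineer would, in place of code of your own. Each camera call takes 0.05 s, during which the arm holds its last target. There are 200 camera calls.

## Working session

There is one attempt and no reset: what is moved stays moved. The work goes in short steps, Python scripts to look and compute and a tool call to move; the robot and the scene stay as the last step left them, time stands still between calls to the robot, and variables do not carry over. Pictures are saved under pics/ and viewed, at most 10 in all, crops included, and the job is handed in when it is done.

Besides the shell and the picture viewer there is one more tool, called after "Call:" as name(argument=value, ...), one argument or row to a line, values as JSON. servo_tool: Moves the arm, as the interface text tells. Its arguments: {"type":"object","properties":{"fingers":{"type":"array","items":{"type":"number"}},"linear":{"type":"array","items":{"type":"array","items":{"type":"number"}}},"rotation":{"type":"array","items":{"type":"array","items":{"type":"number"}}},"force":{"type":"number"}},"required":["fingers","linear","rotation"]}

```bash
mkdir -p pics; cat > h.py <<'E'
import numpy as np,cv2
from bench import r
def snap(n,f=None):
    s=r.snapshot(n)
    if f: cv2.imwrite('pics/'+f,cv2.cvtColor(s['frame'],cv2.COLOR_RGB2BGR))
    return s
def ray(s,u,v,z):
    M=np.array(s['camera_from_world']);R=M[:3,:3];t=M[:3,3];c=-R.T@t
    d=R.T@np.array([(u-s['cx'])/s['fx'],-(v-s['cy'])/s['fy'],-1])
    return c+d*(z-c[2])/d[2]
def proj(s,p):
    M=np.array(s['camera_from_world']);q=M[:3,:3]@np.array(p)+M[:3,3]
    return s['cx']+s['fx']*q[0]/-q[2], s['cy']-s['fy']*q[1]/-q[2]
E
python3 - <<'E'
from h import *
a=snap('top','top.png');b=snap('scene','scene.png')
for s in(a,b):
    M=np.array(s['camera_from_world']);print(s['fx'],s['cx'],s['cy'],-M[:3,:3].T@M[:3,3],[k for k in s])
    hsv=cv2.cvtColor(s['frame'],cv2.COLOR_RGB2HSV)
    m=(((hsv[...,0]<8)|(hsv[...,0]>172))&(hsv[...,1]>140)&(hsv[...,2]>70)).astype('uint8')
    n,l,st,c=cv2.connectedComponentsWithStats(m)
    for i in range(1,n):
        if st[i,4]>25: print(st[i],c[i].round(1),ray(s,*c[i],68.6).round(1))
print(r.sense())
E
```

```text
441.3771703886269 276.9285856309651 207.6993774487241 [ 333.319623    -46.53784101 1146.36076843] ['frame', 'fx', 'fy', 'cx', 'cy', 'camera_from_world']
[207 143   9  10  63] [211.1 147.3] [671.9 130.5  68.6]
[228 175   9   9  64] [232.2 179.2] [587.6  77.2  68.6]
[252 175   9   9  65] [256.  178.8] [587.1  17.4  68.6]
[276 174   9   9  65] [279.8 178.3] [586.9 -42.3  68.6]
[300 174   9   9  65] [303.8 177.9] [ 586.5 -102.3   68.6]
[525 210  20  19 340] [534.8 219.2] [ 469.4 -662.7   68.6]
[217 235  36  12 167] [240. 242.] [429.7  58.6  68.6]
514.4476343039421 278.4535017841393 212.62967969474386 [1025.10311413  247.95873675  907.4950885 ] ['frame', 'fx', 'fy', 'cx', 'cy', 'camera_from_world']
[ 59  91  26  18 233] [71.  99.5] [ 510.8 -641.1   68.6]
[335 212  44  23 268] [350.7 222.8] [475.6  75.   68.6]
[237 220  12  12 116] [242.7 225.2] [ 591.5 -101.6   68.6]
[263 233  12  13 121] [268.5 239. ] [591.8 -41.9  68.6]
[289 247  13  13 123] [295.2 253.3] [592.   17.7  68.6]
[317 262  13  13 132] [322.8 268.1] [592.3  77.2  68.6]
[438 312   6   6  29] [440.4 314.1] [564.  296.   68.6]
[319 321  14  14 146] [325.4 327.6] [691.5 137.   68.6]
{'time': 0.1, 'joint_pos': array([-8.20706957e+01,  7.51141079e+00,  8.53252862e+01,  6.88097210e-04,
        8.72622332e+01, -4.89202933e+00]), 'qd': array([ 0.13078644, -0.01155539, -0.06875309,  0.05225767, -0.07827112,
        0.03738856]), 'joint_efforts': array([ 2.23358424e-03, -5.70952213e+01, -5.01944840e+01,  5.49912500e-05,
        8.09146150e-03, -1.56433509e-05]), 'tool_pos': array([ 133.11643361, -584.55166915,  249.32121621]), 'tcp_rot': array([-1.79901489e+02, -9.12134967e-03,  1.28212924e+01]), 'ft_force': array([0.54789983, 1.18798885, 0.40224745]), 'wrist_torque': array([ 0.05388923,  0.00401474, -0.03430661]), 'grip_force': 0.0, 'finger_gap': 85.51970223599704}
```

View pics/top.png

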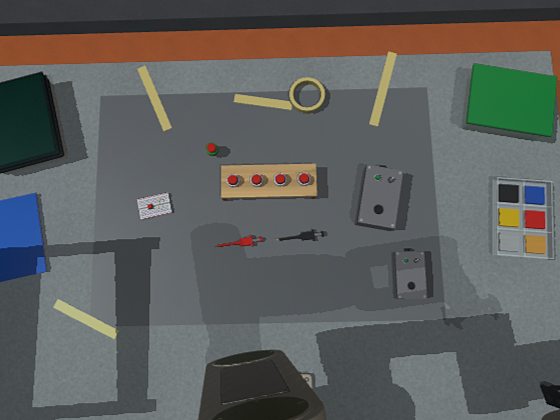

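View pics/scene.png

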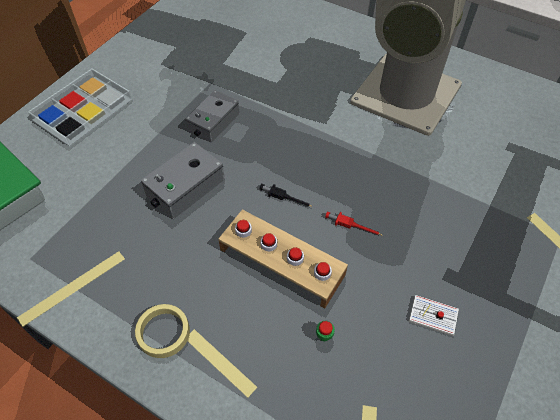

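Top view: the big box is at (382,197) with its hole at (378,209). The smaller look-alike is at (411,274). The four buttons sit in the holder at (232..304,178), and the green-collared look-alike is at (211,148), so I'll leave that one alone. Next I'll work out the first move and confirm the box in a crop.

```bash
cat >> h.py <<'E'
from scipy.spatial.transform import Rotation as Ro
def to(p,yaw=None):
    s=r.sense();R=Ro.from_euler('xyz',s['tcp_rot'],degrees=True)
    print('now',s['tool_pos'].round(2),s['tcp_rot'].round(2),'t',round(s['time'],2),'F',s['ft_force'].round(2))
    print('lin',(R.inv().apply(np.array(p)-s['tool_pos'])/1000).round(4))
    if yaw is not None: print('rot',(R.inv()*Ro.from_euler('xyz',[180,0,yaw],degrees=True)).as_rotvec(degrees=True).round(2))
E
python3 - <<'E'
from h import *
s=snap('top')
g=s['frame'][150:320,320:460];cv2.imwrite('pics/box.png',cv2.cvtColor(cv2.resize(g,None,fx=4,fy=4,interpolation=3)[:600],cv2.COLOR_RGB2BGR))
gray=cv2.cvtColor(s['frame'],cv2.COLOR_RGB2GRAY)
for (u0,u1,v0,v1) in [(360,400,165,225),(398,428,250,296)]:
    m=(gray[v0:v1,u0:u1]<55).astype('uint8');n,l,st,c=cv2.connectedComponentsWithStats(m)
    for i in range(1,n):
        if st[i,4]>15: p=c[i]+[u0,v0];print(st[i],p,ray(s,*p,56).round(1))
b=snap('scene');p=(194.5,163);print(ray(b,*p,56))
print('small/large corners',[ray(s,*p,56).round(0) for p in((369,166),(409,172),(397,229),(357,222))])
to((580,-12,250),90)
E
```

```text
[14 40  9  9 68] [378.05882353 208.97058824] [ 505.5 -285.5   56. ]
[27  2  3 43 78] [426.42307692 268.        ] [ 357.2 -394.4   56. ]
[10 32  7  8 40] [411.    285.325] [ 316.5 -354.    56. ]
[ 506.37901946 -285.46624952   56.        ]
small/large corners [array([ 616., -269.,   56.]), array([ 598., -369.,   56.]), array([ 454., -329.,   56.]), array([ 474., -231.,   56.])]
now [ 133.15 -584.7   249.61] [-1.7993e+02 -1.0000e-02  1.2820e+01] t 0.2 F [-0.72  0.02 -0.12]
lin [ 5.628e-01 -4.592e-01  2.000e-04]
rot [-5.000e-02 -5.000e-02 -7.718e+01]
```

View pics/box.png

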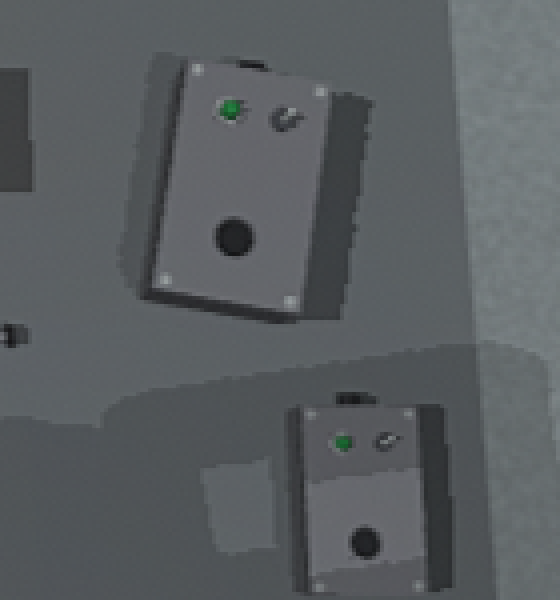

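The larger box (crop about (240,190)) measures roughly 147 mm long, against 150 given, so it's the one meant. Its hole is at about (505.5, -285.5), and the two views agree. I'll move above the holder.

Call:
servo_tool(
  fingers=[0,0,0,0,0,0,0,0,0,0],
  linear=[
    [0.0375,-0.0306,0],
    [0.075,-0.0612,0],
    [0.1125,-0.0918,0],
    [0.15,-0.1224,0],
    [0.1875,-0.153,0],
    [0.225,-0.1836,0],
    [0.2625,-0.2142,0],
    [0.3,-0.2448,0],
    [0.3375,-0.2754,0],
    [0.375,-0.306,0],
  ],
  rotation=[
    [0,0,-7.7],
    [0,0,-15.4],
    [0,0,-23.1],
    [0,0,-30.8],
    [0,0,-38.5],
    [0,0,-46.2],
    [0,0,-53.9],
    [0,0,-61.6],
    [0,0,-69.3],
    [0,0,-77.2],
  ],
)

```text
time: 1.2
tool_pos: [431.8, -201.7, 250.4]
tcp_rot: [180.0, 0.0, 90.3]
ft_force: [1.0, -1.1, 0.5]
finger_gap: 0.1
grip_force: 0.0
```

```bash
python3 -c "
from h import *
to((580,-12,250),90)"
```

```text
now [ 431.76 -201.65  250.43] [1.7997e+02 2.0000e-02 9.0330e+01] t 1.2 F [ 0.98 -1.09  0.49]
lin [0.1888 0.1493 0.0004]
rot [0.03 0.02 0.33]
```

Call:
servo_tool(
  fingers=[0,0,0,0,0,0,0],
  linear=[
    [0.038,0.03,0],
    [0.076,0.06,0],
    [0.113,0.09,0],
    [0.151,0.119,0],
    [0.189,0.149,0],
    [0.189,0.149,0],
    [0.189,0.149,0],
  ],
  rotation=[
    [0,0,0],
    [0,0,0],
    [0,0,0],
    [0,0,0],
    [0,0,0],
    [0,0,0],
    [0,0,0],
  ],
)

```text
time: 1.9
tool_pos: [579.9, -13.3, 249.5]
tcp_rot: [-179.9, 0.0, 90.2]
ft_force: [0.1, -0.3, 0.1]
finger_gap: -0.1
grip_force: 0.0
```

```bash
python3 - <<'E'
from h import *
s=snap('wrist','w1.png')
M=np.array(s['camera_from_world']);print(s['fx'],-M[:3,:3].T@M[:3,3],r.sense()['tool_pos'],r.sense()['tcp_rot'])
hsv=cv2.cvtColor(s['frame'],cv2.COLOR_RGB2HSV)
m=(((hsv[...,0]<8)|(hsv[...,0]>172))&(hsv[...,1]>140)&(hsv[...,2]>70)).astype('uint8')
n,l,st,c=cv2.connectedComponentsWithStats(m)
for i in range(1,n):
    if st[i,4]>25: print(st[i],c[i].round(1),ray(s,*c[i],66).round(1))
E
```

```text
339.607575087608 [580.85184555  70.94453381 372.82463971] [579.55816219 -14.30556156 249.76456469] [-1.79933201e+02  1.69062945e-02  9.00763624e+01]
[394   4  28  31 674] [407.4  18.9] [673.9 129.9  66. ]
[ 132   39   39   98 1136] [149.1 102.6] [459.6  66.   66. ]
[288  74  28  30 646] [301.2  88.9] [590.   77.4  66. ]
[288 146  26  26 532] [300.2 158.4] [589.9  18.4  66. ]
[157 152  12   7  64] [162.7 155.3] [465.8  20.8  66. ]
[288 208  24  25 463] [299.2 219.9] [589.6 -40.8  66. ]
[291 264  19  15  75] [302.9 269.1] [594.  -93.8  66. ]
```

View pics/w1.png

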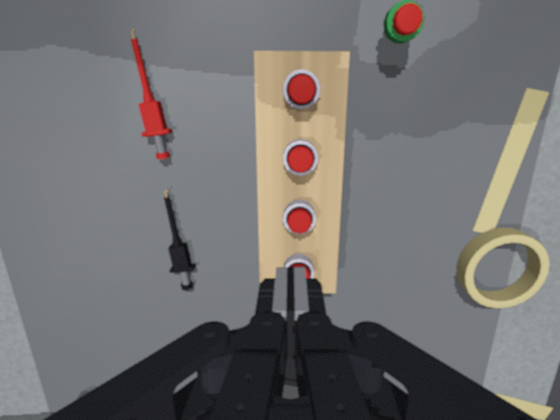

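The wrist view shows all four buttons at x ≈ 589.5, y ≈ 77, 18, -41 and -101 (pixels (301,89), (300,158), (299,220), (303,269)), with matching top-view values. I'll press the second one first.

Call:
servo_tool(
  fingers=[0,0,0,0,0,0,0,0],
  linear=[
    [0.031,0.009,0.035],
    [0.031,0.009,0.08],
    [0.031,0.009,0.12],
    [0.031,0.009,0.145],
    [0.031,0.009,0.154],
    [0.031,0.009,0.158],
    [0.031,0.009,0.159],
    [0.031,0.009,0.159],
  ],
  rotation=[
    [0,0,0],
    [0,0,0],
    [0,0,0],
    [0,0,0],
    [0,0,0],
    [0,0,0],
    [0,0,0],
    [0,0,0],
  ],
)

```text
time: 2.75
tool_pos: [590.2, 16.2, 93.4]
tcp_rot: [179.8, 0.0, 90.0]
ft_force: [0.7, 0.3, 0.8]
finger_gap: -0.3
grip_force: 0.0
```

Call:
servo_tool(
  fingers=[0,0],
  linear=[
    [0,0,0.001],
    [0,0,0.002],
  ],
  rotation=[
    [0,0,0],
    [0,0,0],
  ],
)

```text
time: 2.95
tool_pos: [589.7, 16.6, 90.5]
tcp_rot: [179.9, 0.0, 90.0]
ft_force: [0.2, 0.1, -0.5]
finger_gap: 0.2
grip_force: 0.0
```

Call:
servo_tool(
  fingers=[0,0],
  linear=[
    [0,0,0.001],
    [0,0,0.001],
  ],
  rotation=[
    [0,0,0],
    [0,0,0],
  ],
)

```text
time: 3.15
tool_pos: [588.8, 16.7, 88.3]
tcp_rot: [-180.0, -0.0, 90.0]
ft_force: [-0.7, -0.0, 0.4]
finger_gap: 0.2
grip_force: 0.0
```

Call:
servo_tool(
  fingers=[0,0],
  linear=[
    [0,0,0.001],
    [0,0,0.001],
  ],
  rotation=[
    [0,0,0],
    [0,0,0],
  ],
)

```text
time: 3.35
tool_pos: [589.0, 16.7, 87.4]
tcp_rot: [180.0, -0.0, 90.0]
ft_force: [-0.2, -0.1, 1.6]
finger_gap: 0.1
grip_force: 1.0
```

Call:
servo_tool(
  fingers=[0,0],
  linear=[
    [0,0,0.001],
    [0,0,0.001],
  ],
  rotation=[
    [0,0,0],
    [0,0,0],
  ],
)

```text
time: 3.55
tool_pos: [589.0, 16.7, 86.4]
tcp_rot: [180.0, -0.0, 90.0]
ft_force: [-0.1, 0.1, 2.1]
finger_gap: 0.1
grip_force: 1.2
```

Call:
servo_tool(
  fingers=[0,0],
  linear=[
    [0,0,0.001],
    [0,0,0.001],
  ],
  rotation=[
    [0,0,0],
    [0,0,0],
  ],
)

```text
time: 3.75
tool_pos: [588.9, 16.7, 85.3]
tcp_rot: [180.0, -0.0, 90.0]
ft_force: [-0.1, 0.4, 2.2]
finger_gap: 0.0
grip_force: 1.4
```

Call:
servo_tool(
  fingers=[0,0],
  linear=[
    [0,0,0.001],
    [0,0,0.001],
  ],
  rotation=[
    [0,0,0],
    [0,0,0],
  ],
)

```text
time: 3.95
tool_pos: [588.9, 16.6, 84.3]
tcp_rot: [180.0, -0.0, 90.0]
ft_force: [-0.4, 1.0, 3.0]
finger_gap: 0.2
grip_force: 1.6
```

Tired (about 3 N at about 3.3 mm). Next is the one at y = 77.

Call:
servo_tool(
  fingers=[0,0,0,0,0,0,0],
  linear=[
    [0,0,-0.012],
    [0.03,0.0,-0.012],
    [0.061,0.0005,-0.012],
    [0.061,0.0005,-0.006],
    [0.061,0.0005,-0.004],
    [0.061,0.0005,-0.003],
    [0.061,0.0005,-0.003],
  ],
  rotation=[
    [0,0,0],
    [0,0,0],
    [0,0,0],
    [0,0,0],
    [0,0,0],
    [0,0,0],
    [0,0,0],
  ],
)

```text
time: 4.65
tool_pos: [589.2, 76.9, 87.3]
tcp_rot: [-180.0, -0.0, 90.0]
ft_force: [-1.3, 0.9, 1.7]
finger_gap: 0.0
grip_force: 1.0
```

Call:
servo_tool(
  fingers=[0,0,0],
  linear=[
    [0,0,0.001],
    [0,0,0.001],
    [0,0,0.001],
  ],
  rotation=[
    [0,0,0],
    [0,0,0],
    [0,0,0],
  ],
)

```text
time: 4.95
tool_pos: [589.4, 77.0, 86.5]
tcp_rot: [180.0, 0.0, 90.0]
ft_force: [-1.4, -1.4, 2.4]
finger_gap: 0.4
grip_force: 1.2
```

Call:
servo_tool(
  fingers=[0,0,0],
  linear=[
    [0,0,0.001],
    [0,0,0.001],
    [0,0,0.001],
  ],
  rotation=[
    [0,0,0],
    [0,0,0],
    [0,0,0],
  ],
)

```text
time: 5.25
tool_pos: [589.5, 77.4, 85.5]
tcp_rot: [180.0, 0.0, 90.0]
ft_force: [0.5, -2.4, 3.6]
finger_gap: 0.2
grip_force: 1.4
```

It follows the same force curve, so this is also tired. Next is y = -41.

Call:
servo_tool(
  fingers=[0,0,0,0,0,0,0,0,0],
  linear=[
    [0,0,-0.013],
    [-0.04,0.0,-0.013],
    [-0.08,0,-0.013],
    [-0.1185,0,-0.013],
    [-0.1185,0,-0.008],
    [-0.1185,0,-0.004],
    [-0.1185,0,-0.003],
    [-0.1185,0,-0.002],
    [-0.1185,0,-0.002],
  ],
  rotation=[
    [0,0,0],
    [0,0,0],
    [0,0,0],
    [0,0,0],
    [0,0,0],
    [0,0,0],
    [0,0,0],
    [0,0,0],
    [0,0,0],
  ],
)

```text
time: 6.15
tool_pos: [589.2, -39.8, 87.5]
tcp_rot: [-180.0, -0.0, 90.1]
ft_force: [-3.4, 0.1, 4.4]
finger_gap: -0.2
grip_force: 2.0
```

Call:
servo_tool(
  fingers=[0,0,0],
  linear=[
    [0,0,0.001],
    [0,0,0.001],
    [0,0,0.001],
  ],
  rotation=[
    [0,0,0],
    [0,0,0],
    [0,0,0],
  ],
)

```text
time: 6.45
tool_pos: [589.4, -40.1, 86.6]
tcp_rot: [180.0, -0.0, 90.1]
ft_force: [-2.8, 1.7, 6.2]
finger_gap: -0.1
grip_force: 2.7
```

Call:
servo_tool(
  fingers=[0,0,0],
  linear=[
    [0,0,0.001],
    [0,0,0.001],
    [0,0,0.001],
  ],
  rotation=[
    [0,0,0],
    [0,0,0],
    [0,0,0],
  ],
)

```text
time: 6.75
tool_pos: [589.4, -40.1, 85.7]
tcp_rot: [180.0, -0.0, 90.1]
ft_force: [-4.2, 1.7, 6.9]
finger_gap: 0.3
grip_force: 3.2
```

This matches the sound curve (4 N + 1.25 N/mm). I'll go down to 4 mm and hold.

Call:
servo_tool(
  fingers=[0,0,0,0,0,0,0],
  linear=[
    [0,0,0.001],
    [0,0,0.0018],
    [0,0,0.0018],
    [0,0,0.0018],
    [0,0,0.0018],
    [0,0,0.0018],
    [0,0,0.0018],
  ],
  rotation=[
    [0,0,0],
    [0,0,0],
    [0,0,0],
    [0,0,0],
    [0,0,0],
    [0,0,0],
    [0,0,0],
  ],
)

```text
time: 7.45
tool_pos: [589.4, -40.1, 84.1]
tcp_rot: [-180.0, -0.0, 90.1]
ft_force: [-5.0, 3.2, 7.4]
finger_gap: -0.0
grip_force: 4.0
```

Sound button found (about 8.8 N at 3.6 mm, held). Next: lift, open, straddle the collar and grip gently.

Call:
servo_tool(
  fingers=[0,0.06,0.06,0.06,0.06,0.06,0.06,0.06,0.06],
  linear=[
    [0,0,-0.02],
    [-0.0008,0,-0.026],
    [-0.0008,0,-0.026],
    [-0.0008,0,-0.026],
    [-0.0008,0,-0.026],
    [-0.0008,0,-0.01],
    [-0.0008,0,0.005],
    [-0.0008,0,0.017],
    [-0.0008,0,0.019],
  ],
  rotation=[
    [0,0,0],
    [0,0,0],
    [0,0,0],
    [0,0,0],
    [0,0,0],
    [0,0,0],
    [0,0,0],
    [0,0,0],
    [0,0,0],
  ],
)

```text
time: 8.35
tool_pos: [587.0, -41.3, 60.8]
tcp_rot: [-179.7, -0.0, 90.0]
ft_force: [-0.2, -0.4, -0.0]
finger_gap: 60.3
grip_force: 0.0
```

```bash
python3 - <<'E'
from h import *
s=snap('wrist','w2.png');print(r.sense()['tool_pos'],r.sense()['ft_force'],r.sense()['finger_gap'])
for z in(68.6,):
  hsv=cv2.cvtColor(s['frame'],cv2.COLOR_RGB2HSV)
  m=(((hsv[...,0]<8)|(hsv[...,0]>172))&(hsv[...,1]>140)&(hsv[...,2]>70)).astype('uint8')
  n,l,st,c=cv2.connectedComponentsWithStats(m)
  for i in range(1,n):
    if st[i,4]>40: print(st[i],c[i].round(1),ray(s,*c[i],66).round(1))
E
```

```text
[587.64102593 -41.4479044   61.82208322] [-1.15698987  0.01098407  0.13239455] 60.1342504899224
[265   0  64  22 938] [297.3   7.8] [590.3  68.5  66. ]
[  0  51  33  67 920] [ 9.3 95.1] [495.5  43.4  66. ]
[ 261  136   68   69 3544] [294.9 170.1] [589.8  18.5  66. ]
[  0 152  32  16 353] [ 14.5 160. ] [491.5  22.   66. ]
[ 266  281   56   60 2678] [293.5 310.9] [589.5 -39.7  66. ]
```

View pics/w2.png

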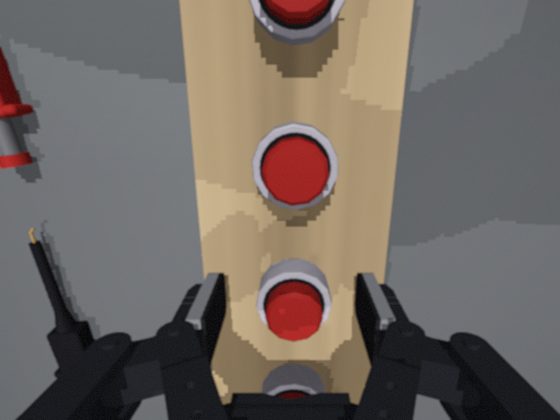

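The wrist view shows the jaws (inner pads near columns 213 and 370) centred on the cap at (293,311). I'll raise a little for the pads' forward swing, then close.

Call:
servo_tool(
  fingers=[0.06,0.05,0.042,0.036,0.034,0.03,0.025,0.025],
  force=25,
  linear=[
    [0,0,-0.002],
    [0,0,-0.002],
    [0,0,-0.002],
    [0,0,-0.002],
    [0,0,-0.002],
    [0,0,-0.002],
    [0,0,-0.002],
    [0,0,-0.002],
  ],
  rotation=[
    [0,0,0],
    [0,0,0],
    [0,0,0],
    [0,0,0],
    [0,0,0],
    [0,0,0],
    [0,0,0],
    [0,0,0],
  ],
)

```text
time: 9.2
tool_pos: [589.6, -41.7, 67.0]
tcp_rot: [180.0, 0.0, 90.0]
ft_force: [-2.1, 1.6, 6.8]
finger_gap: 31.2
grip_force: 24.7
```

Call:
servo_tool(
  fingers=[0.025,0.025,0.025,0.025,0.025,0.025],
  force=30,
  linear=[
    [0,0,-0.001],
    [0,0,-0.003],
    [0,0,-0.006],
    [0,0,-0.01],
    [0,0,-0.015],
    [0,0,-0.015],
  ],
  rotation=[
    [0,0,0],
    [0,0,0],
    [0,0,0],
    [0,0,0],
    [0,0,0],
    [0,0,0],
  ],
)

```text
time: 9.8
tool_pos: [589.9, -41.8, 82.6]
tcp_rot: [179.9, 0.0, 90.0]
ft_force: [-1.0, 0.3, -0.1]
finger_gap: 31.3
grip_force: 29.8
```

```bash
python3 - <<'E'
from h import *
s=snap('wrist','w3.png');to((505.5,-285.5,115),90)
t=r.sense();print(t['finger_gap'],t['grip_force'])
E
```

```text
now [589.73 -41.74  82.16] [1.7994e+02 1.0000e-02 9.0030e+01] t 9.85 F [-0.4  -0.11 -0.56]
lin [-0.2437 -0.0843 -0.0329]
rot [0.06 0.01 0.03]
31.21295283517789 29.828048944473267
```

View pics/w3.png

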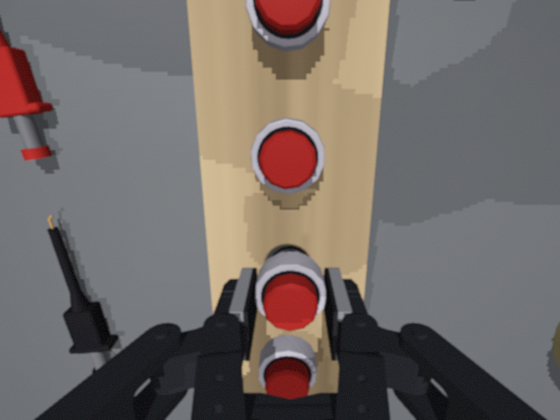

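The button is held and lifting, with the cap at (291,300) between the pads. I'll lift clear and go past the hole so the wrist camera can see both the hole and the held button.

Call:
servo_tool(
  fingers=[0.025,0.025,0.025,0.025,0.025,0.025,0.025,0.025,0.025,0.025],
  linear=[
    [0,0,-0.03],
    [0,0,-0.055],
    [-0.04,-0.011,-0.055],
    [-0.08,-0.022,-0.055],
    [-0.12,-0.033,-0.055],
    [-0.16,-0.044,-0.055],
    [-0.2,-0.056,-0.055],
    [-0.24,-0.067,-0.055],
    [-0.275,-0.078,-0.055],
    [-0.305,-0.084,-0.055],
  ],
  rotation=[
    [0,0,0],
    [0,0,0],
    [0,0,0],
    [0,0,0],
    [0,0,0],
    [0,0,0],
    [0,0,0],
    [0,0,0],
    [0,0,0],
    [0,0,0],
  ],
)

```text
time: 10.85
tool_pos: [504.4, -348.7, 136.4]
tcp_rot: [-180.0, 0.0, 90.0]
ft_force: [0.4, 1.1, -0.8]
finger_gap: 31.4
grip_force: 29.9
```

Call:
servo_tool(
  fingers=[0.025,0.025,0.025,0.025],
  linear=[
    [0,0,0],
    [0,0,0],
    [0,0,0],
    [0,0,0],
  ],
  rotation=[
    [0,0,0],
    [0,0,0],
    [0,0,0],
    [0,0,0],
  ],
)

```text
time: 11.25
tool_pos: [505.9, -345.5, 136.4]
tcp_rot: [-180.0, -0.0, 90.1]
ft_force: [-0.3, 1.1, -0.8]
finger_gap: 31.8
grip_force: 29.9
```

```bash
python3 - <<'E'
from h import *
s=snap('wrist','w4.png');t=r.sense();print(t['tool_pos'],t['tcp_rot'],t['finger_gap'],t['grip_force'])
hsv=cv2.cvtColor(s['frame'],cv2.COLOR_RGB2HSV)
m=(((hsv[...,0]<8)|(hsv[...,0]>172))&(hsv[...,1]>140)&(hsv[...,2]>60)).astype('uint8')
n,l,st,c=cv2.connectedComponentsWithStats(m)
dz=t['tool_pos'][2]-67
for i in range(1,n):
    if st[i,4]>40: print('red',st[i],c[i].round(1),ray(s,*c[i],68.3+dz).round(1))
g=cv2.cvtColor(s['frame'],cv2.COLOR_RGB2GRAY)
n,l,st,c=cv2.connectedComponentsWithStats((g<50).astype('uint8'))
for i in range(1,n):
    if st[i,4]>150: print('dark',st[i],c[i].round(1),ray(s,*c[i],56).round(1))
E
```

```text
[ 505.94782554 -345.56683823  136.468021  ] [ 1.79999614e+02 -1.20925811e-02  9.01095796e+01] 31.2126195927727 29.9469593167305
red [ 263  273   55   57 2496] [290.  301.1] [ 506.9 -341.7  137.8]
dark [ 271  122   39   38 1140] [289.9 140.3] [ 506.7 -285.5   56. ]
dark [136 195  14  90 206] [142.5 239. ] [ 410.9 -348.8   56. ]
dark [148 223  20  20 318] [157.4 232.8] [ 421.2 -344.4   56. ]
dark [ 10 232  21  20 282] [ 20.2 241.4] [ 330.9 -350.6   56. ]
dark [   35   269   510   151 30879] [290.9 374.6] [ 507.8 -460.3   56. ]
dark [262 272  57  29 209] [289.3 282.8] [ 506.5 -381.1   56. ]
```

View pics/w4.png

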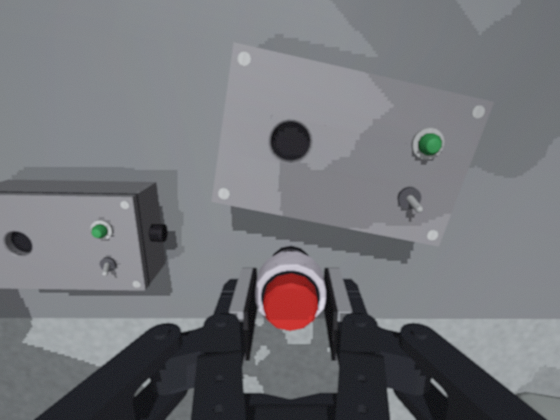

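```bash
python3 - <<'E'
from h import *
s=snap('wrist');t=r.sense();print(t['tool_pos'],t['ft_force'])
hsv=cv2.cvtColor(s['frame'],cv2.COLOR_RGB2HSV)
m=(((hsv[...,0]<8)|(hsv[...,0]>172))&(hsv[...,1]>140)&(hsv[...,2]>60)).astype('uint8');m[:265]=0
cs,_=cv2.findContours(m,0,1);c=max(cs,key=cv2.contourArea)[:,0]
dz=t['tool_pos'][2]-67
P=np.array([ray(s,*q,67.8+dz)[:2] for q in c]); low=P[c[:,1]>300]
A=np.c_[2*low,np.ones(len(low))];x=np.linalg.lstsq(A,(low**2).sum(1),rcond=None)[0]
print('circle',x[:2],'R',np.sqrt(x[2]+x[0]**2+x[1]**2),'low edge y+12',P[:,1].min()+12, 'xmid',(P[:,0].min()+P[:,0].max())/2)
E
```

```text
[ 505.90227767 -345.70669231  136.51690367] [-0.31151573 -1.42925216 -0.62213302]
circle [ 506.90952204 -345.02069996] R 11.083288470580404 low edge y+12 -344.11457879592484 xmid 506.9291615876873
```

Relative to the held button, the hole needs about +59 mm along tool x and 0 sideways. Next: move over it, descend, and check force on the way in.

Call:
servo_tool(
  fingers=[0.025,0.025,0.025,0.025,0.025,0.025,0.025],
  linear=[
    [0.03,0,0],
    [0.059,0,0],
    [0.059,0,0.01],
    [0.059,0,0.025],
    [0.059,0,0.03],
    [0.059,0,0.032],
    [0.059,0,0.032],
  ],
  rotation=[
    [0,0,0],
    [0,0,0],
    [0,0,0],
    [0,0,0],
    [0,0,0],
    [0,0,0],
    [0,0,0],
  ],
)

```text
time: 12.05
tool_pos: [505.1, -288.1, 103.8]
tcp_rot: [-179.9, -0.0, 90.0]
ft_force: [-0.0, 0.5, -0.4]
finger_gap: 31.1
grip_force: 30.0
```

Call:
servo_tool(
  fingers=[0.025,0.025,0.025,0.025],
  linear=[
    [0,0,0.002],
    [0,0,0.004],
    [0,0,0.006],
    [0,0,0.006],
  ],
  rotation=[
    [0,0,0],
    [0,0,0],
    [0,0,0],
    [0,0,0],
  ],
)

```text
time: 12.45
tool_pos: [505.3, -287.7, 98.3]
tcp_rot: [-180.0, -0.0, 90.0]
ft_force: [0.4, -0.0, -0.8]
finger_gap: 30.9
grip_force: 30.0
```

Call:
servo_tool(
  fingers=[0.025,0.025,0.025],
  linear=[
    [0,0,0.002],
    [0,0,0.003],
    [0,0,0.003],
  ],
  rotation=[
    [0,0,0],
    [0,0,0],
    [0,0,0],
  ],
)

```text
time: 12.75
tool_pos: [505.5, -287.5, 95.4]
tcp_rot: [180.0, -0.0, 90.0]
ft_force: [0.5, 1.4, -0.9]
finger_gap: 31.2
grip_force: 30.0
```

No contact and the foot is in. I'll nudge 0.8 mm and continue.

Call:
servo_tool(
  fingers=[0.025,0.025,0.025,0.025,0.025],
  linear=[
    [0.0008,0,0.001],
    [0.0008,0,0.003],
    [0.0008,0,0.005],
    [0.0008,0,0.007],
    [0.0008,0,0.007],
  ],
  rotation=[
    [0,0,0],
    [0,0,0],
    [0,0,0],
    [0,0,0],
    [0,0,0],
  ],
)

```text
time: 13.25
tool_pos: [505.2, -286.8, 88.0]
tcp_rot: [-180.0, -0.0, 90.0]
ft_force: [-0.1, -1.2, -0.6]
finger_gap: 31.4
grip_force: 30.0
```

Call:
servo_tool(
  fingers=[0.025,0.025,0.025,0.025,0.025],
  linear=[
    [0,0,0.002],
    [0,0,0.004],
    [0,0,0.006],
    [0,0,0.0075],
    [0,0,0.0075],
  ],
  rotation=[
    [0,0,0],
    [0,0,0],
    [0,0,0],
    [0,0,0],
    [0,0,0],
  ],
)

```text
time: 13.75
tool_pos: [505.2, -286.8, 80.6]
tcp_rot: [-180.0, -0.0, 90.0]
ft_force: [0.4, -0.1, -0.1]
finger_gap: 31.3
grip_force: 30.0
```

Call:
servo_tool(
  fingers=[0.025,0.025,0.025],
  linear=[
    [0,0,0.0005],
    [0,0,0.001],
    [0,0,0.001],
  ],
  rotation=[
    [0,0,0],
    [0,0,0],
    [0,0,0],
  ],
)

```text
time: 14.05
tool_pos: [505.5, -286.9, 80.0]
tcp_rot: [180.0, 0.0, 90.0]
ft_force: [-0.2, -0.3, -1.3]
finger_gap: 31.2
grip_force: 30.0
```

Call:
servo_tool(
  fingers=[0.025,0.025,0.025],
  linear=[
    [0,0,0.0005],
    [0,0,0.0005],
    [0,0,0.0005],
  ],
  rotation=[
    [0,0,0],
    [0,0,0],
    [0,0,0],
  ],
)

```text
time: 14.35
tool_pos: [505.5, -286.9, 79.5]
tcp_rot: [180.0, 0.0, 90.0]
ft_force: [0.3, 0.0, -1.3]
finger_gap: 31.2
grip_force: 30.0
```

Call:
servo_tool(
  fingers=[0.025,0.025,0.025],
  linear=[
    [0,0,0.0005],
    [0,0,0.0007],
    [0,0,0.0007],
  ],
  rotation=[
    [0,0,0],
    [0,0,0],
    [0,0,0],
  ],
)

```text
time: 14.65
tool_pos: [505.5, -287.0, 79.1]
tcp_rot: [180.0, 0.0, 90.0]
ft_force: [-1.4, 1.0, 2.4]
finger_gap: 31.3
grip_force: 30.3
```

Call:
servo_tool(
  fingers=[0.025,0.025,0.025],
  linear=[
    [0,0,0.0005],
    [0,0,0.0005],
    [0,0,0.0005],
  ],
  rotation=[
    [0,0,0],
    [0,0,0],
    [0,0,0],
  ],
)

```text
time: 14.95
tool_pos: [505.6, -287.0, 79.0]
tcp_rot: [180.0, 0.0, 90.0]
ft_force: [-2.9, 2.0, 7.2]
finger_gap: 31.2
grip_force: 30.7
```

It's seated: 7 N of resistance at z = 79, as predicted. Release, lift, and close the fingers.

Call:
servo_tool(
  fingers=[0.036,0.045,0.06,0.06,0.06,0.06,0.06,0,0,0],
  linear=[
    [0,0,-0.001],
    [0,0,-0.001],
    [0,0,-0.001],
    [0,0,-0.005],
    [0,0,-0.02],
    [0,0,-0.04],
    [0,0,-0.046],
    [0,0,-0.046],
    [0,0,-0.046],
    [0,0,-0.046],
  ],
  rotation=[
    [0,0,0],
    [0,0,0],
    [0,0,0],
    [0,0,0],
    [0,0,0],
    [0,0,0],
    [0,0,0],
    [0,0,0],
    [0,0,0],
    [0,0,0],
  ],
)

```text
time: 15.95
tool_pos: [504.9, -286.5, 123.3]
tcp_rot: [-179.9, -0.1, 90.0]
ft_force: [-0.1, -0.8, -0.3]
finger_gap: 16.7
grip_force: 0.0
```

Call:
servo_tool(
  fingers=[0,0,0,0],
  linear=[
    [0,0,0],
    [0,0,0],
    [0,0,0],
    [0,0,0],
  ],
  rotation=[
    [0,0,0],
    [0,0,0],
    [0,0,0],
    [0,0,0],
  ],
)

```text
time: 16.35
tool_pos: [505.4, -286.9, 124.1]
tcp_rot: [-180.0, -0.0, 90.0]
ft_force: [0.4, 0.9, -0.3]
finger_gap: -0.1
grip_force: 0.0
```

```bash
python3 - <<'E'
from h import *
s=snap('scene');g=s['frame'][90:290,110:310];cv2.imwrite('pics/s2.png',cv2.cvtColor(cv2.resize(g,None,fx=3,fy=3,interpolation=3),cv2.COLOR_RGB2BGR))
to((505.6,-286.6,102),90)
E
```

```text
now [ 505.4  -286.88  124.16] [-1.7999e+02 -1.0000e-02  9.0020e+01] t 16.4 F [-0.02 -0.99 -0.41]
lin [0.0003 0.0002 0.0222]
rot [-0.01 -0.01  0.02]
```

View pics/s2.png

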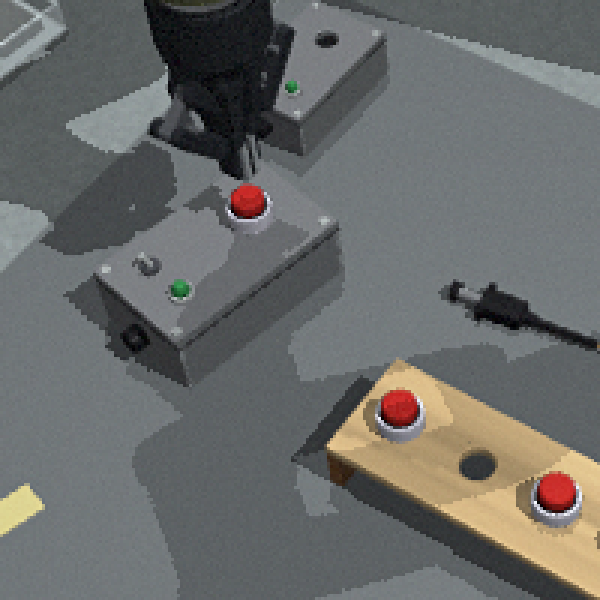

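The crop shows the button at (247,205), flush on the big box, and the rejects still seated. Now the proof press.

Call:
servo_tool(
  fingers=[0,0,0,0,0,0,0],
  linear=[
    [0.0005,0,0.01],
    [0.0005,0,0.017],
    [0.0005,0,0.02],
    [0.0005,0,0.022],
    [0.0005,0,0.023],
    [0.0005,0,0.024],
    [0.0005,0,0.024],
  ],
  rotation=[
    [0,0,0],
    [0,0,0],
    [0,0,0],
    [0,0,0],
    [0,0,0],
    [0,0,0],
    [0,0,0],
  ],
)

```text
time: 17.1
tool_pos: [505.5, -286.5, 100.4]
tcp_rot: [180.0, 0.0, 90.0]
ft_force: [-0.8, 0.3, 0.8]
finger_gap: -0.0
grip_force: 0.0
```

Call:
servo_tool(
  fingers=[0,0,0,0],
  linear=[
    [0,0,0.001],
    [0,0,0.002],
    [0,0,0.002],
    [0,0,0.002],
  ],
  rotation=[
    [0,0,0],
    [0,0,0],
    [0,0,0],
    [0,0,0],
  ],
)

```text
time: 17.5
tool_pos: [505.7, -286.6, 98.8]
tcp_rot: [180.0, 0.0, 90.0]
ft_force: [-0.1, 0.1, 4.0]
finger_gap: 0.1
grip_force: 2.3
```

Call:
servo_tool(
  fingers=[0,0,0,0,0,0,0,0,0],
  linear=[
    [0,0,0.001],
    [0,0,0.002],
    [0,0,0.003],
    [0,0,0.0033],
    [0,0,0.0033],
    [0,0,0.0033],
    [0,0,0.0033],
    [0,0,0.0033],
    [0,0,0.0033],
  ],
  rotation=[
    [0,0,0],
    [0,0,0],
    [0,0,0],
    [0,0,0],
    [0,0,0],
    [0,0,0],
    [0,0,0],
    [0,0,0],
    [0,0,0],
  ],
)

```text
time: 18.4
tool_pos: [505.8, -286.6, 95.9]
tcp_rot: [180.0, 0.0, 90.0]
ft_force: [-2.3, 0.9, 9.2]
finger_gap: -0.3
grip_force: 4.1
```

About 9 N at about 3.7 mm, held 0.5 s. Now retreat.

Call:
servo_tool(
  fingers=[0,0,0,0,0,0,0,0],
  linear=[
    [0,0,-0.006],
    [0,0,-0.02],
    [0,0,-0.05],
    [0,0,-0.09],
    [0,0,-0.1],
    [0,0,-0.1],
    [0,0,-0.1],
    [0,0,-0.1],
  ],
  rotation=[
    [0,0,0],
    [0,0,0],
    [0,0,0],
    [0,0,0],
    [0,0,0],
    [0,0,0],
    [0,0,0],
    [0,0,0],
  ],
)

```text
time: 19.2
tool_pos: [504.4, -285.7, 192.8]
tcp_rot: [-179.8, -0.1, 90.0]
ft_force: [-0.2, 0.2, -0.7]
finger_gap: 0.1
grip_force: 0.0
```

```bash
python3 - <<'E'
from h import *
s=snap('scene')
hsv=cv2.cvtColor(s['frame'],cv2.COLOR_RGB2HSV)
m=(((hsv[...,0]<8)|(hsv[...,0]>172))&(hsv[...,1]>140)&(hsv[...,2]>70)).astype('uint8')
n,l,st,c=cv2.connectedComponentsWithStats(m)
for i in range(1,n):
    if 80<st[i,4]<200: print(c[i].round(1),ray(s,*c[i],68.6).round(1),ray(s,*c[i],80.6).round(1))
print(r.sense()['ft_force'],r.hand_in())
E
```

```text
[192.1 156.4] [ 502.  -293.2   68.6] [ 509.5 -285.4   80.6]
[242.8 225.3] [ 591.6 -101.5   68.6] [597.8 -96.5  80.6]
[295.1 253.2] [592.   17.6  68.6] [598.2  20.9  80.6]
[322.8 268.1] [592.3  77.2  68.6] [598.5  79.7  80.6]
[325.3 327.6] [691.5 137.   68.6] [696.3 138.6  80.6]
the job is handed in; nothing more can be done
[-0.26311162 -0.12900952 -0.35421581] None
```

The sound button, third in the row at y ≈ -41, is seated flush in the large grey box and gave about 9 N at half press there; the three rejects haven't moved, and I handed the job in at about 19 s with no verdict returned.

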